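# Rewind the ratchet welding positioner and load its spacer

## Robot

A 6-joint arm with a two-finger parallel gripper is mounted at the origin on a cart in front of the work surface, level with it; the furniture and walls round the work are solid. World frame = base frame: x ahead of the robot, y to its left, z up, the work surface at z = 0. Lengths are in mm, angles in rad, forces in N, time in s.
With the tool pointing down it reaches from about 275 to 1000 mm from the base axis. Payload 8.4 kg.
Tool frame: the origin (TCP) lies between the finger pads; the fingertips stand 22 mm ahead of it and the grasp point (between the pads) lies 3 mm ahead of it (r.nose_length is the z of the fingertips in the tool frame, in mm); z points along the fingers, y is the line along which they close (so a half turn about z gives the same grasp; the last joint's range is limited). The gripper opens to 85 mm and grips with 20 to 120 N. Pads are 22 mm wide; open, the fingers measure 114 mm over their backs; the gripper's body (76 mm by 85 mm) begins 54 mm behind the grasp point. The pads swing forward as they close: fully open they stand 13 mm farther back than shut.
Start: joints at [-1.341, 0.353, 1.633, -0, 1.155, -0.002], TCP at [143.579, -608.287, 253.281] pointing down, gripper open.
Joint ranges: [-2.63, 2.63], [-0.92, 2.1], [0.06, 2.66], [-1.3, 4.44], [0, 2.69], [-3.02, 3.02]. Speed limits (rad/s): [2.22, 2.22, 2.79, 3.14, 3.14, 3.14].

## Interface

Orientations are given as [roll, pitch, yaw] about the fixed x, y, z axes, in that order (R = Rz(yaw) Ry(pitch) Rx(roll)).
In Python, from rig import r gives the robot as it stands.
- The arm moves only by the tool step_hand, called after "Emit:" as name(argument=value, ...) on one line, values as JSON. Schema: {"type":"object","properties":{"segments":{"type":"array","items":{"type":"number"},"minItems":7,"maxItems":35},"grip_force":{"type":"number"},"only":{"type":"string"},"quiet":{"type":"boolean"},"lines":{"type":"string"}},"required":["segments"],"additionalProperties":false}. segments is one flat list of numbers that holds 1 to 5 rows one after another, with no inner brackets; each row has 7 numbers: a rotation vector rx, ry, rz in rad, then dx, dy, dz in mm, then the opening from 0.0 (shut) to 1.0 (fully open); each row shifts and turns the commanded pose from where the row before left it, along the tool's axes as they then stand; what a row does not reach is not made up. A row lasts 1/12 s, in which the tool goes at most 41.7 mm and 0.125 rad, less where a joint would pass 70% of its speed; a pose out of reach is approached as far as the arm can. The fingers move at their own pace and stop on an object; grip_force is the grip in N (left out, the last holds). Time passes only in rows, so rows that do not move let the fingers close. The tool returns the time, the measured TCP pose, the force, the opening and the grip force at its end. only (a regular expression) keeps the lines of the reply that match it, lines (a string "A,B") keeps lines A to B, and quiet returns only ok. Input that does not fit is refused with a message, and nothing moves.
- r.sense(): the state, without advancing time (a new reading comes with each control period).
- r.grab_frame(name): name is "scene" or "top"; returns the picture (480x640x3 uint8, red, green, blue); there is no depth.
- r.camera_params(name): a dict with "fx", "fy", "cx", "cy" (pixels), "dist_coeffs" ([k1, k2, p1, p2, k3] as OpenCV has them; the pictures are not rectified), "rvec" (rotation vector, rad) and "tvec" (3), from world to camera coordinates, as OpenCV has them. Camera axes: x right, y down, z forward; pixel columns grow to the right and rows downward; lengths in mm; the calibration is good to about 2 mm. A picture is of the moment at which its call begins. camera_params takes no time and is no camera call.
- r.sign_off(): hands the job in; it is judged then, once.
The state is a dict: "clock": time; "qpos": joint angles; "qvel": joint speeds; "joint_efforts": joint torques, N m; "eef_pos": TCP position; "tcp_rot": TCP orientation; "contact_force": force on the tool from outside, world axes, zero at the start; "wrist_torque": the same for the moment, N m; "opening": opening from 0.0 (shut) to 1.0 (fully open); "grasp_force": force on a finger pad.
Only numpy, scipy, OpenCV 4.12 (cv2) and the standard library are available. Lean on these libraries where they do the work, as an engineer would, in place of code of your own. Each camera call takes 0.05 s, during which the arm holds its last target. There are 200 camera calls.

## Task

Get the tilted welding positioner ready for the next part: throw its pawl right over so that it rests clear of the teeth, wind the table back by its crank handle, clockwise, to the home stop, and drop the pawl into the teeth again. Also slide the wide-bored steel spacer down over the arbor in the middle of the table until it sits on the collar. Never force the table back against the engaged pawl, and leave the bush, the tin, the bracket and the bolt where they are.

Things in the scene. Friction and masses are not known exactly. Their poses are not given: they have to be found in the camera images.
- positioner: Bench welding positioner, 160 x 140 mm grey base fixed to the bench, 0.2 m high; origin under it on the bench. Its round table (150 mm face on a 174 mm toothed ratchet wheel) leans 30 deg towards this frame's -x: table axis = (-0.5, 0, 0.866) in this frame, through (0, 0, 0.125). In the table plane 'up the slope' is this frame's +x side, 'left' its +y.
- table (a joint): Turn of the table about its leaning axis, rad: 0 = home stop, grows counter-clockwise seen looking down on the face (up to 2.9). Starts 0.9 to 2.3. Stiff (0.15 N m, 3 N at the handle), stays where left. Forward (growing) the teeth click under the pawl; backward the pawl blocks it within one tooth (24 teeth) unless lifted clear.
- arbor_seat (a point): On the table, on its axis: top of the 52 mm collar, 22 mm above the table's plane (the face is 12 mm above it, so 10 mm below this point). z = table axis, out of the face; at table joint 0 x points up the slope and y left, and both turn with the table. From the collar rises the arbor, 28 mm thick, 46 mm long, its top 10 mm tapering to 18 mm.
- arbor_tip (a point): Centre of the arbor's tapered end, 46 mm above arbor_seat along the table axis; same axes.
- crank_grip (a point): Middle of the crank handle to grip: black upright cylinder 21 mm thick, 44 mm long, parallel to the table axis, 58 mm from it; this point is 22 mm out of arbor_seat's level, the handle's end 16 mm farther out. It spins freely on its pin, so the tool need not turn with it. At home it stands 95 deg counter-clockwise of up the slope (at the left).
- pawl (a joint): Swing of the pawl, rad: 0 = down in the teeth, 1.40 = thrown over against its stop pin. It moves in the plane of the table about an axis parallel to the table axis, clockwise seen looking down on the face as the value grows. It falls by its own light weight: into the teeth below 0.7, over to the stop above 0.9. Rides up to 0.12 on the teeth.
- pawl_knob (a point): On the pawl's knob, to grip: black upright pin 15 mm thick, parallel to the table axis, fixed to the steel pawl 42 mm from its pivot; the point is 13 mm below the pin's end and 26 mm out of the table's face. With the pawl down the pin stands just outside the faceplate's edge at the right.
- pawl_pivot (a point): Pivot of the pawl (bolt on the bracket right of the table), at (0.0227, -0.1054, 0.1381) in the positioner's frame, in the table's plane: 22 mm below arbor_seat's level, 38 mm below pawl_knob's; bolt head ends 10 mm above it. Axes: the positioner's, not leaning. With the pawl at 0 the knob lies from here 45 deg counter-clockwise of up the slope; thrown, 35 deg clockwise of it.
- spacer: Plain steel spacer ring, 48 mm outside, 32 mm bore, 30 mm high, 0.10 to 0.20 kg, standing on end. The only ring wide enough for the arbor. It stands in front of a black tub (x over 0.545, y over -0.20, 0.14 m high, scraps higher) or right of it, and beyond a red hose (x up to 0.445) that arches up to 0.17 m: carry it over them at 0.25 m. Origin: centre of its underside, z along its axis.
- spacer_mid (a point): Middle of the spacer on its axis, 15 mm above its underside.
- bush: Bystander: thick-walled steel bush, 48 mm outside, 19 mm bore (too small for the arbor), 30 mm high, standing on end. Origin: centre of its underside. The spacer, the bush and the tin stand in any order, one in front of the tub and two 7 to 11 cm apart at its right.
- paste_tin: Bystander: closed round tin, 65 mm wide, 37 mm high, red lid. Origin: centre of its underside.
- bracket: Bystander: bent sheet angle bracket, 34 x 44 x 30 mm, loose near the bench's front edge. Origin: centre of its underside.
- bolt: Bystander: hexagon bolt, 57 mm long, lying near the bench's front edge. Origin: centre of its underside.

How it is judged (in metres and radians):
On the way, in this order (a step that is already met when the one before it is completed fails the run):
1. the pawl is thrown over and rests clear of the teeth (value of joint pawl above 1.2 rad), for 0.3 s.
2. the table is wound back to its home stop with the pawl clear (value of joint table below 0.05 rad and value of joint pawl above 1 rad), for 0.2 s.
3. the pawl is back in the teeth with the table home (value of joint each of table, pawl below 0.06 rad), for 0.2 s.
At the end, for the whole second after the job is handed in: The table stands at its home stop (within 0.06 rad), the pawl is down in the teeth (within 0.06 rad), and the spacer sits square on the arbor's collar (within 4 mm in height, 5 mm across, 0.12 rad) at rest; the robot touches nothing (all of step 3 and z of spacer_mid in the frame of arbor_seat between 0.011 and 0.019 m and x of spacer_mid in the frame of arbor_seat between -0.005 and 0.005 m and y of spacer_mid in the frame of arbor_seat between -0.005 and 0.005 m and angle between the z axis of spacer and the z axis of arbor_seat, either way round below 0.12 rad and linear speed of spacer below 0.02 m/s).
It fails at once if the table is forced back against the engaged pawl (over 35 N on the teeth) (contact force between pawl_c0 and positioner above 35 N).
It fails at once if the bush, the tin, the bracket or the bolt is moved by over 4 cm (distance of any of bush, paste_tin, bracket, bolt from where it was at the start of the episode above 0.04 m).
It also fails if it takes over 72 s, if anything falls off the work surface, if the arm or the gripper's body presses on something with over 40 N, if the wrist force passes 120 N, or if a joint passes its speed limit or range.

## Working session

There is one attempt and no reset: what is moved stays moved. The work goes in short steps, Python scripts to look and compute and a tool call to move; the robot and the scene stay as the last step left them, time stands still between calls to the robot, and variables do not carry over. Pictures are saved under pics/ and viewed, at most 10 in all, crops included, and the job is handed in when it is done.

```bash
ls; mkdir -p pics; python3 - <<'E'
from rig import r
import cv2
for n in("scene","top"):
    cv2.imwrite(f"pics/{n}0.png",r.grab_frame(n)[:,:,::-1]); print(n,r.camera_params(n))
print(r.sense(), r.nose_length)
E
```

```text
pics
rig.py
scene {'fx': 498.8324516346692, 'fy': 498.8324516346692, 'cx': 321.52921434358717, 'cy': 243.03183087573663, 'dist_coeffs': array([-0.00313986,  0.        ,  0.        ,  0.        ,  0.        ]), 'rvec': array([ 1.82979129, -0.94116356,  0.5969967 ]), 'tvec': array([-257.72431104,  307.59210889,  828.54308154])}
top {'fx': 611.2208936859797, 'fy': 611.2208936859797, 'cx': 319.15699322571623, 'cy': 244.5595966886408, 'dist_coeffs': array([-0.20738578,  0.        ,  0.        ,  0.        ,  0.        ]), 'rvec': array([ 2.11266353, -2.12093228,  0.18390131]), 'tvec': array([  61.21114464,  471.22253783, 1353.07619037])}
{'clock': 0.1, 'qpos': array([-1.34137251e+00,  3.53591869e-01,  1.63404913e+00,  2.08470429e-05,
        1.15519659e+00, -2.40180793e-03]), 'qvel': array([ 6.36748025e-05, -1.25879759e-03, -2.43896034e-03,  1.78680389e-03,
       -1.67917584e-03, -9.98174716e-04]), 'joint_efforts': array([-1.52961984e-04, -6.06358767e+01, -3.42820609e+01, -1.97695795e-05,
        3.93652852e-03,  1.98367496e-05]), 'eef_pos': array([ 143.51208306, -607.89615826,  252.63317749]), 'tcp_rot': array([-3.14034776e+00, -2.20519767e-05,  2.31817186e-01]), 'contact_force': array([0.14077485, 0.11815792, 0.34780799]), 'wrist_torque': array([ 0.02695951, -0.00142539, -0.00279476]), 'grasp_force': 0.0, 'opening': 0.9983846076157493} 22.0
```
View pics/scene0.png

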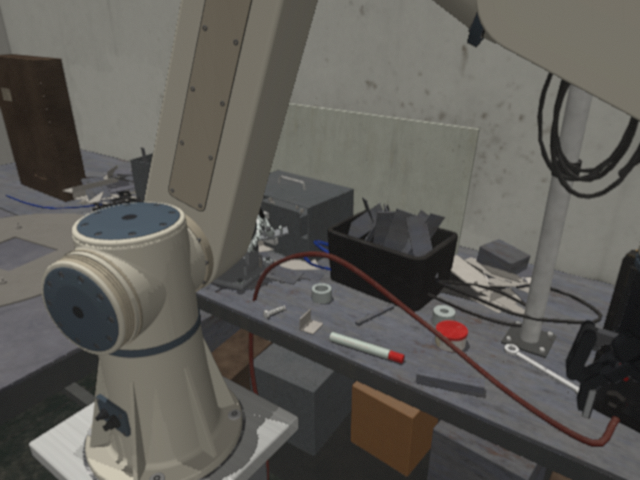

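View pics/top0.png

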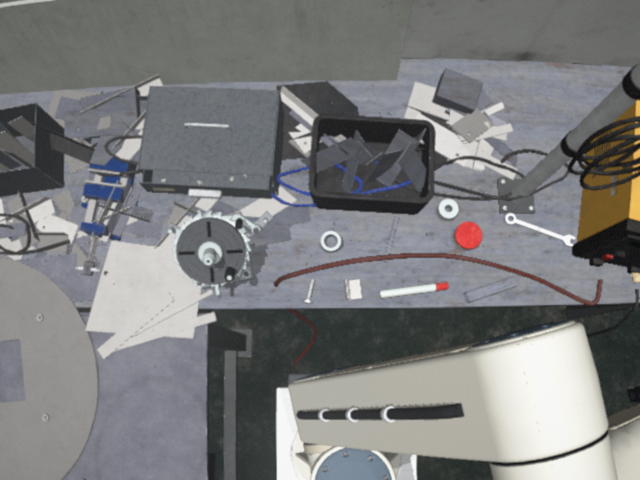

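The scene view shows rings at (321,293) and (444,313), with the positioner hidden behind the arm. The top view shows the positioner around (212,252), a wide ring at (330,240), a thicker-walled ring at (448,208) and the tin at (468,235). I'll enlarge the top view.

```bash
python3 - <<'E'
import cv2,numpy as np
a=cv2.imread("pics/top0.png")
b=cv2.resize(a[200:300,165:285],None,fx=5,fy=5,interpolation=cv2.INTER_CUBIC)
c=[cv2.resize(a[y-20:y+20,x-20:x+20],(200,200),interpolation=cv2.INTER_CUBIC) for x,y in((330,240),(448,208))]
c=np.vstack(c+[np.zeros((100,200,3),np.uint8)])
cv2.imwrite("pics/c1.png",np.hstack([b,c]))
E
```

View pics/c1.png

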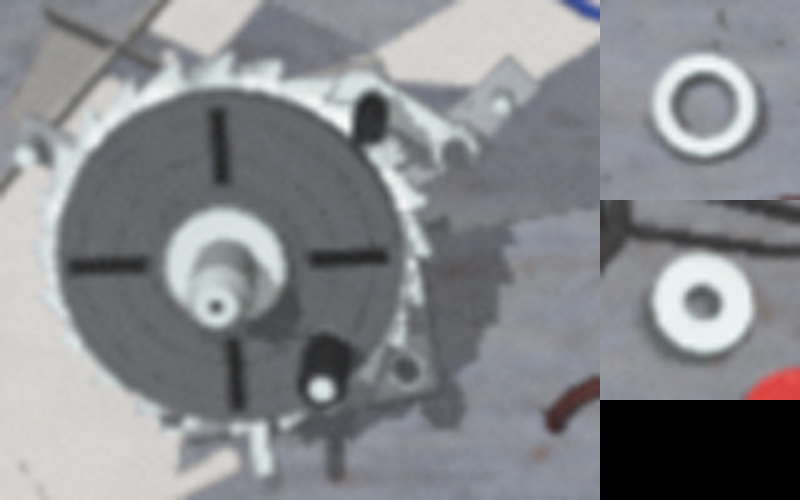

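Crop readings: the left ring has the wide bore, so it is the spacer; the other is the bush. The arbor tip is at crop (216,307), the crank end at (322,388), the knob end at (373,102) with the pawl down, and the pivot bolt at (457,150). Next I'll fit the positioner pose.

```bash
cat > h.py <<'E'
import numpy as np,cv2
from scipy.optimize import least_squares
from scipy.spatial.transform import Rotation as R
from rig import r
def proj(P,n="top"):
    c=r.camera_params(n);K=np.array([[c['fx'],0,c['cx']],[0,c['fy'],c['cy']],[0,0,1]])
    return cv2.projectPoints(np.array(P,float).reshape(-1,3),c['rvec'],c['tvec'],K,c['dist_coeffs'])[0][:,0]
def atz(uv,z,n="top"):
    return least_squares(lambda p:proj([p[0],p[1],z],n)[0]-uv,[400,-300]).x
U=np.array([.866,0,.5]);V=np.array([0,1.,0]);W=np.array([-.5,0,.866])
def tp(pos,rad,ang,h,c=(0,0)):  # table-plane point -> world (mm)
    x,y,yaw=pos
    p=np.array([0,0,125])+U*(c[0]+rad*np.cos(ang))+V*(c[1]+rad*np.sin(ang))+W*h
    return R.from_euler('z',yaw).apply(p)+[x,y,0]
PC=(26.2,-105.4)
def knob(pos,pawl,h=38): return tp(pos,42,np.radians(45)-pawl,h,PC)
def crank(pos,t,h=44): return tp(pos,58,np.radians(95)+t,h)
E
python3 - <<'E'
from h import *
d=lambda x,y:np.array([165+(x+.5)/5-.5,200+(y+.5)/5-.5])
obs=np.array([d(216,307),d(457,150),d(373,102),d(322,388),d(231,256)])
f=lambda q:proj([tp(q[:3],0,0,68),tp(q[:3],0,0,10,PC),knob(q[:3],0,51),crank(q[:3],q[3],60),tp(q[:3],0,0,12)])-obs
best=min((least_squares(lambda q:f(q).ravel(),[500,0,y,t],x_scale=[100,100,1,1]) for y in(-.5,0,.5) for t in(1,2)),key=lambda s:s.cost)
print(best.x,f(best.x).round(2))
print('spacer',atz([330.6,240.6],30),'bush',atz([448.1,208.1],30),'tin',atz([468,234],37))
p=best.x
for n,v in dict(tip=tp(p[:3],0,0,68),crank=crank(p[:3],p[3]),knob0=knob(p[:3],0),knobT=knob(p[:3],1.4),crankhome=crank(p[:3],0)).items():print(n,v.round(1))
E
```

```text
[4.48258762e+02 2.92360635e+02 2.22377923e-01 2.00204221e+00] [[ 1.29 -1.61]
 [-0.31 -1.57]
 [-0.89  3.63]
 [-0.2  -0.23]
 [ 0.13 -0.26]]
spacer [483.43092396  33.07161359] bush [ 560.02126174 -244.29538313] tin [ 496.11499906 -287.20833331]
tip [415.1 284.9 183.9]
crank [390.6 249.9 137.9]
knob0 [493.6 225.  185.9]
knobT [509.4 173.3 188.2]
crankhome [409.8 342.9 160.6]
```

```bash
python3 - <<'E'
from h import *
d=lambda x,y:np.array([165+(x+.5)/5-.5,200+(y+.5)/5-.5])
obs=np.array([d(216,307),d(457,150),d(372,124),d(322,388),d(231,256)])
f=lambda q:proj([tp(q[:3],0,0,68),tp(q[:3],0,0,10,PC),knob(q[:3],0,51),crank(q[:3],q[3],60),tp(q[:3],0,0,12)])-obs
s=least_squares(lambda q:f(q).ravel(),[450,290,.2,2],x_scale=[100,100,1,1])
p=s.x
print(p,f(p).round(2))
open('h.py','a').write(f"POS=({p[0]:.2f},{p[1]:.2f},{p[2]:.4f});T0={p[3]:.3f}\n")
for n,v in dict(tip=tp(p[:3],0,0,68),crank=crank(p[:3],p[3]),knob0=knob(p[:3],0),knobT=knob(p[:3],1.4),crankhome=crank(p[:3],0)).items():print(n,v.round(1))
print('axis',R.from_euler('z',p[2]).apply(W))
E
```

```text
[4.46968420e+02 2.92714403e+02 1.99198752e-01 2.05493951e+00] [[ 0.74 -0.91]
 [-0.08  0.08]
 [-0.47  0.6 ]
 [-0.07 -0.07]
 [-0.11  0.34]]
tip [413.6 286.  183.9]
crank [390.2 249.3 138.7]
knob0 [490.8 224.3 185.9]
knobT [505.4 172.3 188.2]
crankhome [409.7 344.1 160.6]
axis [-0.49011272 -0.098942    0.866     ]
```

```bash
cat >> h.py <<'E'
RW=R.from_euler('z',POS[2]);AX=RW.apply(W)
RT=R.from_matrix(np.array([RW.apply(U),-RW.apply(V),-AX]).T) # tilted tool
def RD(yaw): return R.from_euler('xyz',[np.pi,0,yaw])       # tool down
def plan(*wps):
    s=r.sense();p=s['eef_pos'];q=R.from_euler('xyz',s['tcp_rot'])
    print('t',round(s['clock'],2),'p',p.round(1),'q',s['qpos'].round(2),'open',round(s['opening'],2),'F',s['contact_force'].round(1))
    for P,Q in wps:
        rv=(q.inv()*Q).as_rotvec(); d=Q.inv().apply(np.array(P)-p)
        print('rot',rv.round(3),'then d',d.round(1),'len',round(np.linalg.norm(d)))
        p,q=np.array(P),Q
E
python3 - <<'E'
from h import *
Q=RD(POS[2])
plan(([430,-150,330],Q),([440,120,330],Q),(knob(POS,0)+93*AX,RT),(knob(POS,0)+3*AX,RT))
E
```

```text
t 0.1 p [ 143.5 -607.9  252.6] q [-1.34  0.35  1.63  0.    1.16 -0.  ] open 1.0 F [0.1 0.1 0.3]
rot [-0.001 -0.     0.033] then d [ 371.4 -392.1  -77.4] len 546
rot [0. 0. 0.] then d [  63.2 -262.7   -0. ] len 270
rot [0.    0.524 0.   ] then d [-11.1 -92.2  67. ] len 115
rot [0. 0. 0.] then d [-0. -0. 90.] len 90
```

Emit:
step_hand(segments=[0, 0, 0.033, 24.8, -26.1, -5.2, 0.5, 0, 0, 0, 24.8, -26.1, -5.2, 0.5, 0, 0, 0, 24.8, -26.1, -5.2, 0.5, 0, 0, 0, 24.8, -26.1, -5.2, 0.5, 0, 0, 0, 24.8, -26.1, -5.2, 0.5], grip_force=40)

```text
clock: 0.52
eef_pos: [238.7, -453.5, 279.1]
tcp_rot: [-3.141, 0.0, 0.198]
contact_force: [0.4, -0.1, 0.4]
opening: 0.498
grasp_force: 0.0
```

Emit:
step_hand(segments=[0, 0, 0, 24.8, -26.1, -5.2, 0.5, 0, 0, 0, 24.8, -26.1, -5.2, 0.5, 0, 0, 0, 24.8, -26.1, -5.2, 0.5, 0, 0, 0, 24.8, -26.1, -5.2, 0.5, 0, 0, 0, 24.8, -26.1, -5.2, 0.5])

```text
clock: 0.93
eef_pos: [334.5, -301.1, 305.4]
tcp_rot: [-3.141, 0.0, 0.198]
contact_force: [0.7, -0.3, 0.3]
opening: 0.498
grasp_force: 0.0
```

Emit:
step_hand(segments=[0, 0, 0, 24.8, -26.1, -5.2, 0.5, 0, 0, 0, 24.8, -26.1, -5.2, 0.5, 0, 0, 0, 24.8, -26.1, -5.2, 0.5, 0, 0, 0, 24.8, -26.1, -5.2, 0.5, 0, 0, 0, 24.8, -26.1, -5.2, 0.5])

```text
clock: 1.35
eef_pos: [430.3, -148.6, 331.5]
tcp_rot: [-3.142, 0.0, 0.199]
contact_force: [0.2, 0.5, -0.1]
opening: 0.501
grasp_force: 0.0
```

Emit:
step_hand(segments=[0, 0, 0, 8, -33, 0, 0.5, 0, 0, 0, 8, -33, 0, 0.5, 0, 0, 0, 8, -33, 0, 0.5, 0, 0, 0, 8, -33, 0, 0.5, 0, 0, 0, 0, 0, 0, 0.5])

```text
clock: 1.77
eef_pos: [434.9, -10.1, 331.1]
tcp_rot: [-3.139, -0.0, 0.202]
contact_force: [0.9, -0.7, 0.6]
opening: 0.501
grasp_force: 0.0
```

```bash
python3 - <<'E'
from h import *
Q=RD(POS[2])
plan(([440,120,330],RT),(knob(POS,0)+93*AX,RT),(knob(POS,0)+3*AX,RT))
E
```

```text
t 1.77 p [434.9 -10.1 331.1] q [-0.03 -0.03  1.92  0.    1.25  1.34] open 0.5 F [ 0.9 -0.7  0.6]
rot [-0.003  0.523  0.002] then d [  26.  -126.5   16.3] len 130
rot [0. 0. 0.] then d [-11.1 -92.2  67. ] len 115
rot [0. 0. 0.] then d [-0. -0. 90.] len 90
```

Emit:
step_hand(segments=[0, 0.1046, 0, 0, 0, 0, 0.5, 0, 0.1046, 0, 0, 0, 0, 0.5, 0, 0.1046, 0, 0, 0, 0, 0.5, 0, 0.1046, 0, 0, 0, 0, 0.5, 0, 0.1046, 0, 0, 0, 0, 0.5])

```text
clock: 2.18
eef_pos: [435.1, -15.1, 331.7]
tcp_rot: [3.139, -0.528, 0.199]
contact_force: [0.5, 1.5, -0.1]
opening: 0.502
grasp_force: 0.0
```

Emit:
step_hand(segments=[0, 0, 0, 2.5, -36.5, 13.9, 0.5, 0, 0, 0, 2.5, -36.5, 13.9, 0.5, 0, 0, 0, 2.5, -36.5, 13.9, 0.5, 0, 0, 0, 2.5, -36.5, 13.9, 0.5, 0, 0, 0, 2.5, -36.5, 13.9, 0.5])

```text
clock: 2.6
eef_pos: [443.6, 162.1, 280.4]
tcp_rot: [3.141, -0.523, 0.197]
contact_force: [1.3, -0.5, -0.1]
opening: 0.499
grasp_force: 0.0
```

Emit:
step_hand(segments=[0, 0, 0, 2.5, -36.5, 13.9, 0.5, 0, 0, 0, 0, 0, 0, 0.5, 0, 0, 0, 0, 0, 0, 0.5])

```text
clock: 2.85
eef_pos: [444.6, 200.5, 268.4]
tcp_rot: [3.139, -0.519, 0.204]
contact_force: [-0.4, -0.7, 0.5]
opening: 0.505
grasp_force: 0.0
```

```bash
python3 - <<'E'
from h import *
plan((knob(POS,0)+3*AX,RT))
for n in("scene","top"): cv2.imwrite(f"pics/{n}1.png",r.grab_frame(n)[:,:,::-1])
a=cv2.imread("pics/scene1.png")[180:300,160:320];b=cv2.imread("pics/top1.png")[190:310,150:310]
cv2.imwrite("pics/c2.png",np.hstack([cv2.resize(x,(400,300),interpolation=cv2.INTER_CUBIC) for x in(a,b)]))
E
```

```text
t 2.85 p [444.6 200.5 268.4] q [ 0.53 -0.09  2.23 -0.32  0.54  2.13] open 0.5 F [-0.4 -0.7  0.5]
rot [-0.     0.004  0.004] then d [  2.  -14.2  93.5] len 95
```

View pics/c2.png

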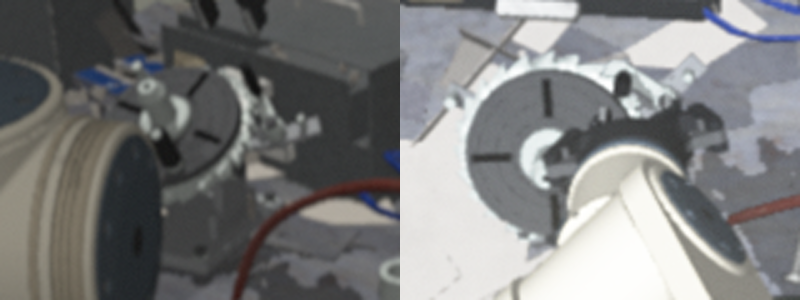

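The scene crop shows the table unobstructed, with the arbor tip near full-image (216,216), the crank end near (223,231) and the knob near (262,212). I'll check these against the fit.

```bash
python3 - <<'E'
from h import *
P=[tp(POS,0,0,68),crank(POS,T0,60),knob(POS,0,51),knob(POS,0,25),tp(POS,0,0,10,PC),tp(POS,0,0,22)]
q=proj(P,"scene");print(q.round(1))
a=cv2.imread("pics/scene1.png")[180:270,190:310];a=cv2.resize(a,None,fx=6,fy=6,interpolation=cv2.INTER_CUBIC)
for u,v in q: cv2.drawMarker(a,(int((u-190+.5)*6),int((v-180+.5)*6)),(0,0,255),0,14,1)
cv2.imwrite("pics/c3.png",a)
E
```

```text
[[218.5 213.7]
 [221.3 233.5]
 [257.3 205.4]
 [260.5 212.2]
 [267.8 227. ]
 [225.3 225.4]]
```

View pics/c3.png

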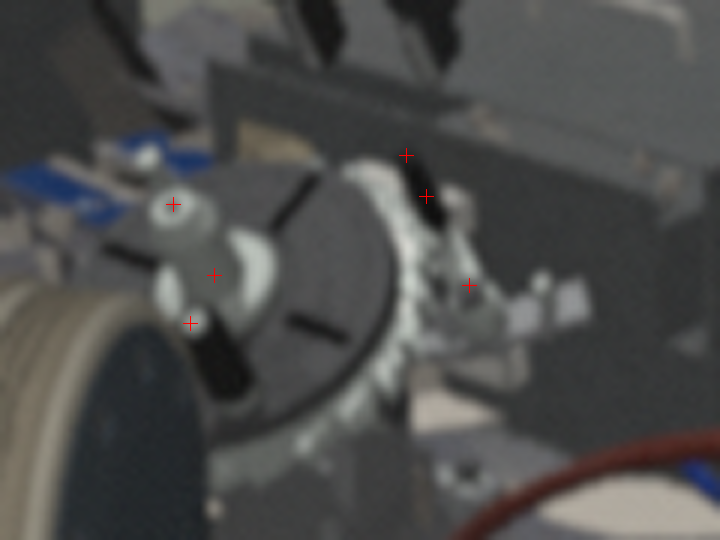

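The overlay matches within about 1.5 px. Now descending on the knob.

Emit:
step_hand(segments=[0, 0, 0, 1, -13, 10, 0.5, 0, 0, 0, 0, 0, 32, 0.5, 0, 0, 0, 0, 0, 32, 0.5, 0, 0, 0, 0, 0, 15, 0.5, 0, 0, 0, 0, 0, 0, 0.5], grip_force=30)

```text
clock: 3.37
eef_pos: [487.6, 217.7, 190.4]
tcp_rot: [3.139, -0.518, 0.196]
contact_force: [-1.0, -0.4, 0.1]
opening: 0.501
grasp_force: 0.0
```

```bash
python3 - <<'E'
from h import *
plan((knob(POS,0)+3*AX,RT))
E
```

```text
t 3.37 p [487.6 217.7 190.4] q [ 0.51  0.12  2.23 -0.49  0.33  2.32] open 0.5 F [-1.  -0.4  0.1]
rot [ 0.004  0.006 -0.003] then d [ 1.6 -5.9  3.2] len 7
```

Emit:
step_hand(segments=[0, 0, 0, 1.5, -5, 2, 0.5, 0, 0, 0, 0, 0, 0, 0.1, 0, 0, 0, 0, 0, 0, 0.1, 0, 0, 0, 0, 0, 0, 0.1, 0, 0, 0, 0, 0, 0, 0.1], grip_force=30)

```text
clock: 3.78
eef_pos: [488.9, 225.0, 193.4]
tcp_rot: [3.14, -0.523, 0.198]
contact_force: [3.1, -7.5, 2.5]
opening: 0.163
grasp_force: 29.6
```

```bash
python3 - <<'E'
from h import *
plan((knob(POS,0)+3*AX,RT))
c=r.sense()['eef_pos']-3*AX; print('grasp pt', c.round(1))
K0=knob(POS,0);
for a in (.35,.7,1.05,1.4): print(a, RT.inv().apply(knob(POS,a)-K0).round(1))
E
```

```text
t 3.78 p [488.9 225.  193.4] q [ 0.53  0.12  2.22 -0.51  0.34  2.34] open 0.16 F [ 3.1 -7.5  2.5]
rot [ 0.002  0.001 -0.001] then d [-2.3  1.1  4.4] len 5
grasp pt [490.3 225.3 190.8]
0.35 [ 8.4 12.  -0. ]
0.7 [12.1 26.1  0. ]
1.05 [10.8 40.7 -0. ]
1.4 [ 4.6 53.9  0. ]
```

Emit:
step_hand(segments=[0, 0, 0, 4.7, 5.6, 0, 0.1, 0, 0, 0, 3.7, 6.4, 0, 0.1, 0, 0, 0, 2.5, 6.9, 0, 0.1, 0, 0, 0, 1.2, 7.2, 0, 0.1])

```text
clock: 4.12
eef_pos: [506.7, 204.6, 201.7]
tcp_rot: [-3.137, -0.53, 0.197]
contact_force: [6.9, 10.7, -0.2]
opening: 0.16
grasp_force: 29.4
```

Emit:
step_hand(segments=[0, 0, 0, 0, 7.4, 0, 0.1, 0, 0, 0, -1.3, 7.2, 0, 0.1, 0, 0, 0, -2.5, 6.9, 0, 0.1, 0, 0, 0, -3.2, 5.8, 0, 0.1, 0, 0, 0, 0, 0, 0, 0.1])

```text
clock: 4.53
eef_pos: [504.8, 174.1, 197.1]
tcp_rot: [-3.142, -0.527, 0.198]
contact_force: [2.7, -4.0, 8.9]
opening: 0.164
grasp_force: 31.1
```

```bash
python3 - <<'E'
from h import *
plan((knob(POS,1.4)+3*AX,RT))
for n in("scene","top"): cv2.imwrite(f"pics/{n}2.png",r.grab_frame(n)[:,:,::-1])
a=cv2.imread("pics/scene2.png")[180:270,200:320];b=cv2.imread("pics/top2.png")[190:280,190:310]
cv2.imwrite("pics/c4.png",np.hstack([cv2.resize(x,(400,300),interpolation=cv2.INTER_CUBIC) for x in(a,b)]))
E
```

```text
t 4.53 p [504.8 174.1 197.1] q [ 0.39  0.1   2.23 -0.32  0.3   2.04] open 0.16 F [ 2.7 -4.   8.9]
rot [ 0.    -0.003 -0.001] then d [-4.3  1.9  4.8] len 7
```

View pics/c4.png

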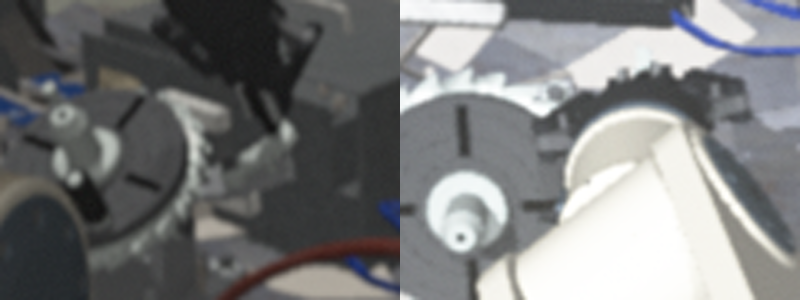

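The gripper has carried the pawl over to the right, by the stop pin at about (290,135) in the left half. I'll release it, back off, and plan the crank.

Emit:
step_hand(segments=[0, 0, 0, 0, 0, 0, 0.4, 0, 0, 0, 0, 0, 0, 0.4, 0, 0, 0, 0, 0, -15, 0.4, 0, 0, 0, 0, 0, -30, 0.4, 0, 0, 0, 0, 0, -30, 0.5])

```text
clock: 5.05
eef_pos: [465.0, 166.5, 258.8]
tcp_rot: [3.141, -0.517, 0.199]
contact_force: [0.4, 0.2, 0.8]
opening: 0.492
grasp_force: 0.0
```

```bash
python3 - <<'E'
from h import *
C=crank(POS,T0)
plan((C+83*AX,RT),(C+3*AX,RT))
E
```

```text
t 5.05 p [465.  166.5 258.8] q [ 0.41 -0.07  2.23 -0.23  0.48  1.95] open 0.49 F [0.4 0.2 0.8]
rot [ 0.001  0.006 -0.   ] then d [-109.3  -96.    -7.4] len 146
rot [0. 0. 0.] then d [ 0. -0. 80.] len 80
```

Emit:
step_hand(segments=[0, 0, 0, -22, -19.2, -1.5, 0.5, 0, 0, 0, -22, -19.2, -1.5, 0.5, 0, 0, 0, -22, -19.2, -1.5, 0.5, 0, 0, 0, -22, -19.2, -1.5, 0.5, 0, 0, 0, -22, -19.2, -1.5, 0.5])

```text
clock: 5.47
eef_pos: [349.3, 241.5, 211.0]
tcp_rot: [3.141, -0.522, 0.197]
contact_force: [0.1, 0.1, 0.4]
opening: 0.5
grasp_force: 0.0
```

Emit:
step_hand(segments=[0, 0, 0, 0, 0, 0, 0.5, 0, 0, 0, 0, 0, 20, 0.5, 0, 0, 0, 0, 0, 0, 0.5])

```text
clock: 5.72
eef_pos: [359.9, 243.5, 192.4]
tcp_rot: [3.139, -0.52, 0.201]
contact_force: [0.2, -0.8, -1.0]
opening: 0.502
grasp_force: 0.0
```

```bash
python3 - <<'E'
from h import *
C=crank(POS,T0)
plan((C+3*AX,RT))
E
```

```text
t 5.72 p [359.9 243.5 192.4] q [ 0.8  -0.02  2.38 -0.72  0.44  2.77] open 0.5 F [ 0.2 -0.8 -1. ]
rot [0.001 0.004 0.002] then d [-0.1  0.4 58.9] len 59
```

q6 is close to its limit, so I'll turn the tool by -0.6 about its own axis. The handle spins freely, so this is harmless.

Emit:
step_hand(segments=[0, 0, -0.12, 0, 0, 0, 0.5, 0, 0, -0.12, 0, 0, 0, 0.5, 0, 0, -0.12, 0, 0, 0, 0.5, 0, 0, -0.12, 0, 0, 0, 0.5, 0, 0, -0.12, 0, 0, 0, 0.5], grip_force=40)

```text
clock: 6.13
eef_pos: [360.6, 242.5, 194.2]
tcp_rot: [2.825, -0.421, 0.871]
contact_force: [0.0, -0.2, 0.3]
opening: 0.498
grasp_force: 0.0
```

Emit:
step_hand(segments=[0, 0, 0, 0, 0, 20, 0.5, 0, 0, 0, 0, 0, 20, 0.5, 0, 0, 0, 0, 0, 17, 0.5, 0, 0, 0, 0, 0, 0, 0.5])

```text
clock: 6.47
eef_pos: [388.8, 247.8, 142.9]
tcp_rot: [2.827, -0.42, 0.865]
contact_force: [-1.1, -1.1, -0.2]
opening: 0.501
grasp_force: 0.0
```

```bash
cat >> h.py <<'E'
RT2=RT*R.from_rotvec([0,0,-.6])
E
python3 - <<'E'
from h import *
C=crank(POS,T0)
plan((C+3*AX,RT2))
E
```

```text
t 6.47 p [388.8 247.8 142.9] q [ 0.75  0.14  2.38 -1.01  0.31  2.45] open 0.5 F [-1.1 -1.1 -0.2]
rot [ 0.001  0.006 -0.001] then d [ 0.1 -1.3  1.4] len 2
```

Emit:
step_hand(segments=[0, 0, 0, 0, 0, 1, 0.5, 0, 0, 0, 0, 0, 0, 0.1, 0, 0, 0, 0, 0, 0, 0.1, 0, 0, 0, 0, 0, 0, 0.1, 0, 0, 0, 0, 0, 0, 0.1], grip_force=40)

```text
clock: 6.88
eef_pos: [388.7, 248.9, 144.5]
tcp_rot: [2.827, -0.424, 0.866]
contact_force: [-3.5, -3.1, 8.1]
opening: 0.241
grasp_force: 39.1
```

```bash
python3 - <<'E'
from h import *
C=crank(POS,T0);plan((C+3*AX,RT2))
g=r.sense()['eef_pos']-3*AX
s=least_squares(lambda q:crank(POS,q[0],q[1])-g,[T0,44]).x;e=RW.inv().apply(g-tp(POS,0,0,0));print('table',s,'radius',np.hypot(e@U,e@V),'h',e@W)
ts=np.linspace(s[0],-.03,19)
pts=np.array([RT2.inv().apply(crank(POS,t)) for t in ts]);print(np.diff(pts,axis=0).round(1))
r.grab_frame("scene")
E
```

```text
t 6.88 p [388.7 248.9 144.5] q [ 0.75  0.13  2.38 -1.01  0.31  2.45] open 0.24 F [-3.5 -3.1  8.1]
rot [ 0.001  0.002 -0.001] then d [-1.3 -0.9  2.7] len 3
table [ 2.07061501 46.73320273] radius 56.69628157900516 h 46.73114644599045
[[ 0.5 -6.7 -0. ]
 [ 1.3 -6.6 -0. ]
 [ 2.  -6.5 -0. ]
 [ 2.8 -6.2  0. ]
 [ 3.5 -5.8  0. ]
 [ 4.1 -5.4 -0. ]
 [ 4.7 -4.8  0. ]
 [ 5.2 -4.3  0. ]
 [ 5.7 -3.6  0. ]
 [ 6.1 -2.9  0. ]
 [ 6.4 -2.2 -0. ]
 [ 6.6 -1.4 -0. ]
 [ 6.7 -0.7  0. ]
 [ 6.8  0.1  0. ]
 [ 6.7  0.9  0. ]
 [ 6.6  1.7  0. ]
 [ 6.3  2.4  0. ]
 [ 6.   3.2 -0. ]]
```

```bash
python3 - <<'E'
from h import *
for n in("scene","top"): cv2.imwrite(f"pics/{n}3.png",r.grab_frame(n)[:,:,::-1])
a=cv2.imread("pics/scene3.png")[180:270,200:320];b=cv2.imread("pics/top3.png")[190:280,190:310]
cv2.imwrite("pics/c5.png",np.hstack([cv2.resize(x,(400,300),interpolation=cv2.INTER_CUBIC) for x in(a,b)]))
E
```

```text
(no output)
```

View pics/c5.png

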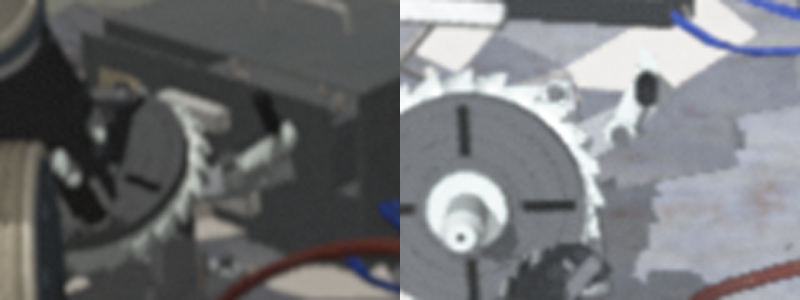

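The pawl is thrown clear: in the top half of the crop its knob is at (647,88), up and to the right of the pivot at (618,135). The gripper holds the crank. Now winding.

Emit:
step_hand(segments=[0, 0, 0, 0.5, -6.7, 0, 0.1, 0, 0, 0, 1.3, -6.6, 0, 0.1, 0, 0, 0, 2, -6.5, 0, 0.1, 0, 0, 0, 2.8, -6.2, 0, 0.1, 0, 0, 0, 3.5, -5.8, 0, 0.1])

```text
clock: 7.45
eef_pos: [373.9, 278.2, 139.3]
tcp_rot: [2.826, -0.423, 0.866]
contact_force: [-2.3, -4.7, 6.9]
opening: 0.238
grasp_force: 39.5
```

Emit:
step_hand(segments=[0, 0, 0, 4.1, -5.4, 0, 0.1, 0, 0, 0, 4.7, -4.8, 0, 0.1, 0, 0, 0, 5.2, -4.3, 0, 0.1, 0, 0, 0, 5.7, -3.6, 0, 0.1])

```text
clock: 7.78
eef_pos: [373.6, 304.7, 142.0]
tcp_rot: [2.827, -0.422, 0.866]
contact_force: [-4.7, -4.3, 5.4]
opening: 0.24
grasp_force: 39.5
```

```bash
python3 - <<'E'
from h import *
plan((crank(POS,1.037)+3*AX,RT2))
E
```

```text
t 7.78 p [373.6 304.7 142. ] q [ 0.9   0.18  2.32 -0.99  0.39  2.56] open 0.24 F [-4.7 -4.3  5.4]
rot [ 0.001  0.004 -0.001] then d [-1.1  0.7  2.5] len 3
```

Emit:
step_hand(segments=[0, 0, 0, 6.1, -2.9, 0, 0.1, 0, 0, 0, 6.4, -2.2, 0, 0.1, 0, 0, 0, 6.6, -1.4, 0, 0.1, 0, 0, 0, 6.7, -0.7, 0, 0.1, 0, 0, 0, 6.8, 0.1, 0, 0.1])

```text
clock: 8.2
eef_pos: [388.0, 332.9, 153.2]
tcp_rot: [2.828, -0.422, 0.866]
contact_force: [-6.7, -2.7, 2.6]
opening: 0.238
grasp_force: 39.5
```

Emit:
step_hand(segments=[0, 0, 0, 6.7, 0.9, 0, 0.1, 0, 0, 0, 6.6, 1.7, 0, 0.1, 0, 0, 0, 5, 2, 0, 0.1, 0, 0, 0, 3, 1.5, 0, 0.1, 0, 0, 0, 0, 0, 0, 0.1])

```text
clock: 8.62
eef_pos: [405.7, 344.4, 164.5]
tcp_rot: [2.828, -0.425, 0.866]
contact_force: [-2.5, 2.5, 4.4]
opening: 0.24
grasp_force: 39.3
```

```bash
python3 - <<'E'
from h import *
plan((crank(POS,0)+3*AX,RT2))
g=r.sense()['eef_pos']-3*AX;e=RW.inv().apply(g-tp(POS,0,0,0));print('table',np.arctan2(e@V,e@U)-np.radians(95),'rad',np.hypot(e@U,e@V))
E
```

```text
t 8.62 p [405.7 344.4 164.5] q [ 0.89  0.2   2.21 -0.83  0.45  2.38] open 0.24 F [-2.5  2.5  4.4]
rot [-0.001  0.001 -0.001] then d [0.5 1.6 2.4] len 3
table 0.021210609328336183 rad 59.17238410689513
```

Emit:
step_hand(segments=[0, 0, 0, 1.9, 0.7, 0, 0.1, 0, 0, 0, 1.9, 0.7, 0, 0.1, 0, 0, 0, 0, 0, 0, 0.1])

```text
clock: 8.87
eef_pos: [407.9, 345.1, 165.8]
tcp_rot: [2.828, -0.424, 0.866]
contact_force: [-10.4, -0.9, 7.9]
opening: 0.236
grasp_force: 40.4
```

Emit:
step_hand(segments=[0, 0, 0, 1.9, 0.8, 0, 0.1, 0, 0, 0, 0, 0, 0, 0.1])

```text
clock: 9.03
eef_pos: [408.1, 345.1, 165.8]
tcp_rot: [2.83, -0.422, 0.865]
contact_force: [-20.6, -0.1, 10.0]
opening: 0.245
grasp_force: 41.2
```

Emit:
step_hand(segments=[0, 0, 0, 1.9, 0.8, 0, 0.1, 0, 0, 0, 0, 0, 0, 0.1, 0, 0, 0, 0, 0, 0, 0.1])

```text
clock: 9.28
eef_pos: [408.4, 345.2, 165.9]
tcp_rot: [2.831, -0.42, 0.864]
contact_force: [-30.7, -1.9, 11.3]
opening: 0.24
grasp_force: 41.9
```

```bash
python3 - <<'E'
from h import *
plan((crank(POS,0)+3*AX,RT2))
g=r.sense()['eef_pos']-3*AX;e=RW.inv().apply(g-tp(POS,0,0,0));print('table',np.arctan2(e@V,e@U)-np.radians(95),'rad',np.hypot(e@U,e@V))
print('F tool',RT2.inv().apply(r.sense()['contact_force']))
E
```

```text
t 9.28 p [408.4 345.2 165.9] q [ 0.89  0.2   2.2  -0.81  0.45  2.35] open 0.24 F [-30.7  -1.9  11.3]
rot [-0.003  0.007 -0.001] then d [-2.1  0.1  2.1] len 3
table -0.030865354048772442 rad 59.13484773867685
F tool [-14.69413054 -15.19663695 -24.98484103]
```

The table is on the home stop; the force rose to 30 N with no further motion. Releasing and going to the thrown knob.

Emit:
step_hand(segments=[0, 0, 0, -1.9, -0.8, 0, 0.1, 0, 0, 0, 0, 0, 0, 0.45, 0, 0, 0, 0, 0, 0, 0.45, 0, 0, 0, 0, 0, -20, 0.45, 0, 0, 0, 0, 0, -35, 0.45])

```text
clock: 9.7
eef_pos: [383.0, 339.4, 212.3]
tcp_rot: [2.827, -0.418, 0.865]
contact_force: [0.5, 0.2, 0.6]
opening: 0.452
grasp_force: 0.0
```

Emit:
step_hand(segments=[0, 0, 0, 0, 0, -30, 0.45, 0, 0, 0, 0, 0, 0, 0.45])

```text
clock: 9.87
eef_pos: [368.5, 338.7, 244.7]
tcp_rot: [2.828, -0.429, 0.866]
contact_force: [1.2, 0.6, -0.4]
opening: 0.453
grasp_force: 0.0
```

```bash
python3 - <<'E'
from h import *
K=knob(POS,1.4)
plan((K+83*AX,RT2),(K+3*AX,RT2))
E
```

```text
t 9.87 p [368.5 338.7 244.7] q [ 0.96  0.01  2.19 -0.62  0.63  2.19] open 0.45 F [ 1.2  0.6 -0.4]
rot [-0.001 -0.003 -0.003] then d [-58.4 190.5  16.6] len 200
rot [0. 0. 0.] then d [ 0. -0. 80.] len 80
```

Emit:
step_hand(segments=[0, 0, 0, -9.7, 31.7, 2.8, 0.45, 0, 0, 0, -9.7, 31.7, 2.8, 0.45, 0, 0, 0, -9.7, 31.7, 2.8, 0.45, 0, 0, 0, -9.7, 31.7, 2.8, 0.45, 0, 0, 0, -9.7, 31.7, 2.8, 0.45])

```text
clock: 10.28
eef_pos: [449.4, 190.8, 253.1]
tcp_rot: [2.826, -0.424, 0.867]
contact_force: [0.7, 0.3, 0.1]
opening: 0.45
grasp_force: 0.0
```

Emit:
step_hand(segments=[0, 0, 0, -9.7, 31.7, 2.8, 0.45, 0, 0, 0, 0, 0, 0, 0.45, 0, 0, 0, 0, 0, 0, 0.45], grip_force=30)

```text
clock: 10.53
eef_pos: [465.7, 161.0, 255.4]
tcp_rot: [2.828, -0.424, 0.86]
contact_force: [-0.6, -0.0, 0.7]
opening: 0.444
grasp_force: 0.0
```

```bash
python3 - <<'E'
from h import *
K=knob(POS,1.4)
plan((K+3*AX,RT2))
E
```

```text
t 10.53 p [465.7 161.  255.4] q [ 0.4  -0.07  2.24 -0.23  0.47  1.35] open 0.44 F [-0.6 -0.   0.7]
rot [ 0.002  0.004 -0.006] then d [ 3.5 -1.5 75.8] len 76
```

Emit:
step_hand(segments=[0, 0, 0, 7, -1, 11, 0.45, 0, 0, 0, 0, 0, 20, 0.45, 0, 0, 0, 0, 0, 20, 0.45, 0, 0, 0, 0, 0, 20, 0.45, 0, 0, 0, 0, 0, 0, 0.45], grip_force=30)

```text
clock: 10.95
eef_pos: [502.0, 176.8, 193.2]
tcp_rot: [2.83, -0.419, 0.866]
contact_force: [-1.0, -0.5, -0.1]
opening: 0.45
grasp_force: 0.0
```

Emit:
step_hand(segments=[0, 0, 0, 0, 0, 0, 0.1, 0, 0, 0, 0, 0, 0, 0.1, 0, 0, 0, 0, 0, 0, 0.1, 0, 0, 0, 0, 0, 0, 0.1])

```text
clock: 11.28
eef_pos: [503.2, 176.1, 197.5]
tcp_rot: [2.826, -0.425, 0.867]
contact_force: [10.7, -1.3, -10.9]
opening: 0.166
grasp_force: 29.7
```

```bash
python3 - <<'E'
from h import *
plan((knob(POS,1.4)+3*AX,RT2))
p=[RT2.inv().apply(knob(POS,a)) for a in np.linspace(1.4,0,9)];print(np.diff(p,axis=0).round(1))
E
```

```text
t 11.28 p [503.2 176.1 197.5] q [ 0.39  0.1   2.23 -0.32  0.31  1.45] open 0.17 F [ 10.7  -1.3 -10.9]
rot [ 0.     0.001 -0.   ] then d [-5.2  1.5  5.7] len 8
[[ 6.6 -3.2 -0. ]
 [ 6.  -4.3  0. ]
 [ 5.1 -5.2 -0. ]
 [ 4.2 -6.   0. ]
 [ 3.  -6.7 -0. ]
 [ 1.8 -7.1  0. ]
 [ 0.6 -7.3  0. ]
 [-0.7 -7.3 -0. ]]
```

Emit:
step_hand(segments=[0, 0, 0, 6.6, -3.2, 0, 0.1, 0, 0, 0, 6, -4.3, 0, 0.1, 0, 0, 0, 5.1, -5.2, 0, 0.1, 0, 0, 0, 4.2, -6, 0, 0.1, 0, 0, 0, 3, -6.7, 0, 0.1])

```text
clock: 11.7
eef_pos: [504.9, 213.4, 203.2]
tcp_rot: [2.823, -0.432, 0.87]
contact_force: [26.9, 3.7, -11.7]
opening: 0.155
grasp_force: 29.1
```

Emit:
step_hand(segments=[0, 0, 0, 1.8, -7.1, 0, 0.1, 0, 0, 0, 0, 0, 0, 0.1])

```text
clock: 11.87
eef_pos: [501.9, 221.5, 202.5]
tcp_rot: [2.823, -0.435, 0.871]
contact_force: [26.0, 8.5, -13.4]
opening: 0.152
grasp_force: 30.1
```

```bash
python3 - <<'E'
from h import *
plan((knob(POS,.35)+3*AX,RT2))
E
```

```text
t 11.87 p [501.9 221.5 202.5] q [ 0.5   0.12  2.2  -0.45  0.34  1.66] open 0.15 F [ 26.    8.5 -13.4]
rot [ 0.002 -0.01   0.   ] then d [-11.3   0.8   6.3] len 13
```

Emit:
step_hand(segments=[0, 0, 0, 0, 0, 0, 0.6, 0, 0, 0, 0, 0, 0, 0.6, 0, 0, 0, 0, 0, -15, 0.6, 0, 0, 0, 0, 0, -30, 0.6, 0, 0, 0, 0, 0, -35, 0.6])

```text
clock: 12.28
eef_pos: [457.0, 209.1, 267.1]
tcp_rot: [2.829, -0.42, 0.865]
contact_force: [0.6, -0.3, 0.2]
opening: 0.6
grasp_force: 0.0
```

```bash
python3 - <<'E'
from h import *
plan(([455,100,300],RT2),([455,33,300],RD(0)))
for n in("scene","top"): cv2.imwrite(f"pics/{n}4.png",r.grab_frame(n)[:,:,::-1])
a=cv2.imread("pics/scene4.png")[180:270,200:320];b=cv2.imread("pics/top4.png")[190:280,190:310]
cv2.imwrite("pics/c6.png",np.hstack([cv2.resize(x,(400,300),interpolation=cv2.INTER_CUBIC) for x in(a,b)]))
E
```

```text
t 12.28 p [457.  209.1 267.1] q [ 0.53 -0.06  2.2  -0.33  0.53  1.54] open 0.6 F [ 0.6 -0.3  0.2]
rot [-0.002  0.006 -0.001] then d [-63.4  85.7 -40.2] len 114
rot [ 0.107 -0.527  0.78 ] then d [ 0. 67.  0.] len 67
```

View pics/c6.png

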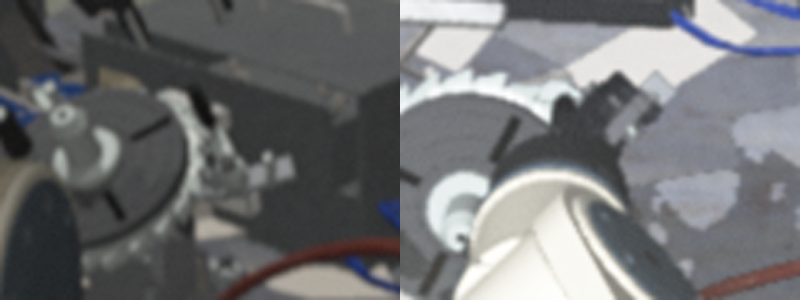

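The pawl is back down: its knob is at (203,100) in the left half, matching its starting place. Now the spacer.

Emit:
step_hand(segments=[0, 0, 0, -15.9, 21.4, -10, 0.8, 0, 0, 0, -15.9, 21.4, -10, 0.8, 0, 0, 0, -15.9, 21.4, -10, 0.8, 0, 0, 0, -15.9, 21.4, -10, 0.8])

```text
clock: 12.72
eef_pos: [455.6, 100.0, 300.7]
tcp_rot: [2.827, -0.424, 0.868]
contact_force: [-0.1, -0.2, 0.3]
opening: 0.802
grasp_force: 0.0
```

Emit:
step_hand(segments=[0.0134, -0.0659, 0.0975, 0, 0, 0, 0.8, 0.0134, -0.0659, 0.0975, 0, 0, 0, 0.8, 0.0134, -0.0659, 0.0975, 0, 0, 0, 0.8, 0.0134, -0.0659, 0.0975, 0, 0, 0, 0.8])

```text
clock: 13.05
eef_pos: [456.0, 100.2, 300.8]
tcp_rot: [3.037, -0.241, 0.398]
contact_force: [-0.1, -0.1, 0.1]
opening: 0.798
grasp_force: 0.0
```

Emit:
step_hand(segments=[0.0134, -0.0659, 0.0975, 0, 0, 0, 0.8, 0.0134, -0.0659, 0.0975, 0, 0, 0, 0.8, 0.0134, -0.0659, 0.0975, 0, 0, 0, 0.8, 0.0134, -0.0659, 0.0975, 0, 0, 0, 0.8, 0, 0, 0, 0, 0, 0, 0.8])

```text
clock: 13.47
eef_pos: [457.5, 100.6, 300.2]
tcp_rot: [3.141, 0.005, -0.006]
contact_force: [0.2, -0.1, 0.7]
opening: 0.804
grasp_force: 0.0
```

```bash
python3 - <<'E'
from h import *
plan(([483.4,33.1,260],RD(0)),([483.4,33.1,23],RD(0)))
q=proj([[483.4,33.1,z] for z in(0,30)],"scene");print(q)
E
```

```text
t 13.47 p [457.5 100.6 300.2] q [0.21 0.06 1.9  0.   1.19 1.79] open 0.8 F [ 0.2 -0.1  0.7]
rot [ 0.001  0.005 -0.006] then d [25.9 67.5 40.2] len 83
rot [0. 0. 0.] then d [  0.  -0. 237.] len 237
[[320.36290961 298.36167447]
 [320.31663123 287.53974099]]
```

Emit:
step_hand(segments=[0, 0, 0, 8.6, 22.5, 13.4, 0.8, 0, 0, 0, 8.6, 22.5, 13.4, 0.8, 0, 0, 0, 8.6, 22.5, 13.4, 0.8, 0, 0, 0, 0, 0, 0, 0.8])

```text
clock: 13.8
eef_pos: [481.4, 30.3, 257.8]
tcp_rot: [3.138, 0.003, 0.001]
contact_force: [-0.1, -0.4, -0.0]
opening: 0.801
grasp_force: 0.0
```

Emit:
step_hand(segments=[0, 0, 0, 0, 0, 35, 0.8, 0, 0, 0, 0, 0, 35, 0.8, 0, 0, 0, 0, 0, 35, 0.8, 0, 0, 0, 0, 0, 35, 0.8, 0, 0, 0, 0, 0, 0, 0.8])

```text
clock: 14.22
eef_pos: [477.3, 32.9, 115.3]
tcp_rot: [3.14, 0.01, 0.002]
contact_force: [-1.6, 0.3, -0.8]
opening: 0.799
grasp_force: 0.0
```

```bash
python3 - <<'E'
from h import *
plan(([483.4,33.1,23],RD(0)))
cv2.imwrite("pics/top5.png",r.grab_frame("top")[:,:,::-1]);cv2.imwrite("pics/scene5.png",r.grab_frame("scene")[:,:,::-1])
E
```

```text
t 14.22 p [477.3  32.9 115.3] q [ 0.07  0.32  2.05 -0.    0.78  1.64] open 0.8 F [-1.6  0.3 -0.8]
rot [0.002 0.01  0.002] then d [ 6.1 -0.2 92.3] len 92
```

Emit:
step_hand(segments=[0, 0.01, 0, 6.5, 0, 20, 0.8, 0, 0, 0, 0, 0, 25, 0.8, 0, 0, 0, 0, 0, 25, 0.8, 0, 0, 0, 0, 0, 0, 0.8, 0, 0, 0, 0, 0, 0, 0.8], grip_force=60)

```text
clock: 14.73
eef_pos: [489.3, 33.0, 51.5]
tcp_rot: [3.14, -0.008, -0.0]
contact_force: [-0.1, 0.4, 1.1]
opening: 0.8
grasp_force: 0.0
```

```bash
python3 - <<'E'
from h import *
plan(([483.4,33.1,23],RD(0)))
f=lambda n,y,x:cv2.resize(cv2.imread(f"pics/{n}.png")[y:y+60,x:x+80],(400,300),interpolation=cv2.INTER_CUBIC)
cv2.imwrite("pics/c7.png",np.vstack([np.hstack([f("top0",200,205),f("top5",200,205)]),np.hstack([f("scene1",195,220),f("scene5",195,220)])]))
E
```

```text
t 14.73 p [489.3  33.   51.5] q [ 0.07  0.45  2.07 -0.    0.62  1.64] open 0.8 F [-0.1  0.4  1.1]
rot [ 0.001 -0.008 -0.   ] then d [-5.9 -0.1 28.5] len 29
```

View pics/c7.png

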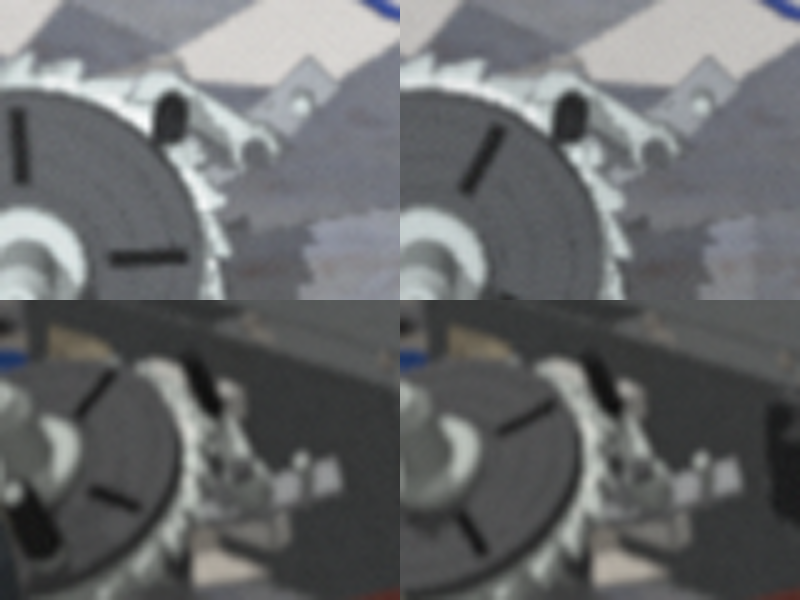

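In both views the pawl and knob sit exactly as they did at the start, at (172,117) and (572,117) in the top pair, so the pawl is engaged. Picking up the spacer.

Emit:
step_hand(segments=[0, -0.008, 0, -5.9, 0, 8, 0.8, 0, 0, 0, 0, 0, 12, 0.8, 0, 0, 0, 0, 0, 8, 0.8, 0, 0, 0, 0, 0, 0, 0.8], grip_force=60)

```text
clock: 15.07
eef_pos: [482.7, 32.8, 22.0]
tcp_rot: [3.14, 0.001, -0.001]
contact_force: [-0.8, -0.1, 0.4]
opening: 0.8
grasp_force: 0.0
```

Emit:
step_hand(segments=[0, 0, 0, 0, 0, 0, 0.3, 0, 0, 0, 0, 0, 0, 0.3, 0, 0, 0, 0, 0, 0, 0.3, 0, 0, 0, 0, 0, 0, 0.3])

```text
clock: 15.4
eef_pos: [483.3, 32.8, 23.0]
tcp_rot: [3.141, -0.0, -0.001]
contact_force: [-1.9, 0.7, 7.8]
opening: 0.546
grasp_force: 60.4
```

```bash
python3 - <<'E'
from h import *
plan(([483.4,33.1,23],RD(0)))
E
```

```text
t 15.4 p [483.3  32.8  23. ] q [ 0.07  0.5   2.08 -0.    0.56  1.64] open 0.55 F [-1.9  0.7  7.8]
rot [ 0.001 -0.    -0.001] then d [ 0.1 -0.3  0. ] len 0
```

Emit:
step_hand(segments=[0, 0, 0, 0, 0, -20, 0.3, 0, 0, 0, 0, 0, -35, 0.3, 0, 0, 0, 0, 0, -35, 0.3, 0, 0, 0, 0, 0, -35, 0.3, 0, 0, 0, 0, 0, -35, 0.3])

```text
clock: 15.82
eef_pos: [482.5, 32.9, 184.2]
tcp_rot: [3.141, 0.0, -0.001]
contact_force: [0.7, 0.7, -1.0]
opening: 0.541
grasp_force: 62.0
```

Emit:
step_hand(segments=[0, 0, 0, 0, 0, -35, 0.3, 0, 0, 0, 0, 0, -35, 0.3, 0, 0, 0, 0, 0, -35, 0.3, 0, 0, 0, 0, 0, -35, 0.3, 0, 0, 0, 0, 0, 0, 0.3])

```text
clock: 16.23
eef_pos: [485.7, 33.2, 329.5]
tcp_rot: [3.141, -0.011, -0.001]
contact_force: [1.2, -1.0, -0.6]
opening: 0.544
grasp_force: 62.1
```

```bash
python3 - <<'E'
from h import *
plan(([420,150,320],RD(0)),(tp(POS,0,0,146),RT2),(tp(POS,0,0,116),RT2),(tp(POS,0,0,45),RT2))
E
```

```text
t 16.23 p [485.7  33.2 329.5] q [ 0.07  0.06  1.83 -0.    1.24  1.64] open 0.54 F [ 1.2 -1.  -0.6]
rot [ 0.    -0.011 -0.001] then d [ -65.7 -116.8    9.5] len 134
rot [-0.107  0.527 -0.78 ] then d [  34.6 -139.4   50.2] len 152
rot [0. 0. 0.] then d [ 0.  0. 30.] len 30
rot [0. 0. 0.] then d [ 0. -0. 71.] len 71
```

Emit:
step_hand(segments=[0, 0, 0, -16.4, -29.2, 2.4, 0.3, 0, 0, 0, -16.4, -29.2, 2.4, 0.3, 0, 0, 0, -16.4, -29.2, 2.4, 0.3, 0, 0, 0, -16.4, -29.2, 2.4, 0.3])

```text
clock: 16.57
eef_pos: [416.3, 150.7, 312.3]
tcp_rot: [3.141, 0.0, -0.002]
contact_force: [0.9, 0.8, -0.4]
opening: 0.542
grasp_force: 62.1
```

Emit:
step_hand(segments=[-0.0134, 0.0659, -0.0975, 0, 0, 0, 0.3, -0.0134, 0.0659, -0.0975, 0, 0, 0, 0.3, -0.0134, 0.0659, -0.0975, 0, 0, 0, 0.3, -0.0134, 0.0659, -0.0975, 0, 0, 0, 0.3])

```text
clock: 16.9
eef_pos: [417.1, 150.3, 312.3]
tcp_rot: [3.033, -0.248, 0.411]
contact_force: [-0.5, -0.7, -1.8]
opening: 0.542
grasp_force: 62.2
```

Emit:
step_hand(segments=[-0.0134, 0.0659, -0.0975, 0, 0, 0, 0.3, -0.0134, 0.0659, -0.0975, 0, 0, 0, 0.3, -0.0134, 0.0659, -0.0975, 0, 0, 0, 0.3, -0.0134, 0.0659, -0.0975, 0, 0, 0, 0.3, 0, 0, 0, 0, 0, 0, 0.3])

```text
clock: 17.32
eef_pos: [415.2, 148.9, 310.9]
tcp_rot: [2.824, -0.424, 0.872]
contact_force: [-0.9, -0.3, -2.0]
opening: 0.546
grasp_force: 62.2
```

```bash
python3 - <<'E'
from h import *
plan((tp(POS,0,0,146),RT2),(tp(POS,0,0,116),RT2))
E
```

```text
t 17.32 p [415.2 148.9 310.9] q [ 0.42 -0.26  2.25 -0.19  0.65  1.31] open 0.55 F [-0.9 -0.3 -2. ]
rot [0.001 0.    0.004] then d [  41.9 -134.5   44.8] len 148
rot [0. 0. 0.] then d [ 0.  0. 30.] len 30
```

Emit:
step_hand(segments=[0, 0, 0, 8.4, -26.9, 9, 0.3, 0, 0, 0, 8.4, -26.9, 9, 0.3, 0, 0, 0, 8.4, -26.9, 9, 0.3, 0, 0, 0, 8.4, -26.9, 9, 0.3, 0, 0, 0, 8.4, -26.9, 9, 0.3])

```text
clock: 17.73
eef_pos: [377.9, 280.5, 252.5]
tcp_rot: [2.827, -0.425, 0.862]
contact_force: [1.1, 0.3, -0.8]
opening: 0.541
grasp_force: 62.3
```

Emit:
step_hand(segments=[0, 0, 0, 0, 0, 0, 0.3, 0, 0, 0, 0, 0, 20, 0.3, 0, 0, 0, 0, 0, 0, 0.3, 0, 0, 0, 0, 0, 0, 0.3])

```text
clock: 18.07
eef_pos: [387.9, 280.6, 234.7]
tcp_rot: [2.826, -0.422, 0.864]
contact_force: [0.2, 0.2, -0.5]
opening: 0.545
grasp_force: 62.4
```

```bash
python3 - <<'E'
from h import *
plan((tp(POS,0,0,116,(0,1.2)),RT2))
for n in("scene","top"): cv2.imwrite(f"pics/{n}6.png",r.grab_frame(n)[:,:,::-1])
E
```

```text
t 18.07 p [387.9 280.6 234.7] q [ 0.82 -0.02  2.26 -0.59  0.56  2.05] open 0.54 F [ 0.2  0.2 -0.5]
rot [ 0.002  0.004 -0.003] then d [-1.4 -2.6  9.1] len 10
```

Emit:
step_hand(segments=[0.002, 0.004, -0.003, -1.4, -2.6, 9, 0.3, 0, 0, 0, 0, 0, 20, 0.3, 0, 0, 0, 0, 0, 0, 0.3, 0, 0, 0, 0, 0, 0, 0.3])

```text
clock: 18.5
eef_pos: [399.7, 284.3, 209.0]
tcp_rot: [2.826, -0.426, 0.869]
contact_force: [0.1, 0.3, -1.6]
opening: 0.543
grasp_force: 62.4
```

Emit:
step_hand(segments=[0, 0, 0, 0, 0, 12, 0.3, 0, 0, 0, 0, 0, 8, 0.3, 0, 0, 0, 0, 0, 0, 0.3])

```text
clock: 18.75
eef_pos: [409.4, 286.4, 191.3]
tcp_rot: [2.826, -0.426, 0.87]
contact_force: [-1.0, -1.1, -2.1]
opening: 0.544
grasp_force: 62.3
```

```bash
python3 - <<'E'
from h import *
plan((tp(POS,0,0,45,(0,1.2)),RT2))
print(RT2.inv().apply(r.sense()['contact_force']).round(1))
E
```

```text
t 18.75 p [409.4 286.4 191.3] q [ 0.79  0.09  2.27 -0.72  0.43  2.16] open 0.54 F [-1.  -1.1 -2.1]
rot [-0.    -0.002  0.001] then d [-0.2 -0.  31.5] len 31
[-2.2 -0.4  1.2]
```

Emit:
step_hand(segments=[0, 0, 0, 0, 0, 8, 0.3, 0, 0, 0, 0, 0, 8, 0.3, 0, 0, 0, 0, 0, 8, 0.3, 0, 0, 0, 0, 0, 0, 0.3])

```text
clock: 19.08
eef_pos: [420.9, 288.5, 170.2]
tcp_rot: [2.825, -0.425, 0.87]
contact_force: [-0.6, -2.4, -4.9]
opening: 0.541
grasp_force: 62.1
```

Emit:
step_hand(segments=[0, 0, 0, 0, 0, 4, 0.3, 0, 0, 0, 0, 0, 0, 0.3])

```text
clock: 19.25
eef_pos: [422.7, 288.9, 167.1]
tcp_rot: [2.825, -0.426, 0.87]
contact_force: [-0.3, -4.3, -6.1]
opening: 0.54
grasp_force: 62.0
```

Emit:
step_hand(segments=[0, 0, 0, 0, 0, 2, 0.3, 0, 0, 0, 0, 0, 0, 0.3, 0, 0, 0, 0, 0, 0, 0.3])

```text
clock: 19.5
eef_pos: [423.6, 289.1, 165.5]
tcp_rot: [2.825, -0.426, 0.87]
contact_force: [-0.8, -5.2, -6.4]
opening: 0.543
grasp_force: 62.0
```

```bash
python3 - <<'E'
from h import *
plan((tp(POS,0,0,45,(0,1.2)),RT2))
print(RT2.inv().apply(r.sense()['contact_force']).round(1))
E
```

```text
t 19.5 p [423.6 289.1 165.5] q [ 0.76  0.16  2.27 -0.82  0.37  2.26] open 0.54 F [-0.8 -5.2 -6.4]
rot [ 0.    -0.001  0.002] then d [0.2 0.  1.9] len 2
[-6.7  1.4  4.7]
```

Emit:
step_hand(segments=[0, 0, 0, 0, 0, 2, 0.3, 0, 0, 0, 0, 0, 0, 0.3])

```text
clock: 19.67
eef_pos: [424.6, 289.3, 163.8]
tcp_rot: [2.825, -0.426, 0.87]
contact_force: [-2.3, -5.4, -3.1]
opening: 0.541
grasp_force: 62.3
```

Emit:
step_hand(segments=[0, 0, 0, 0, 0, 1, 0.3, 0, 0, 0, 0, 0, 0, 0.3])

```text
clock: 19.83
eef_pos: [424.7, 289.3, 163.5]
tcp_rot: [2.825, -0.426, 0.87]
contact_force: [-13.5, -8.7, 10.2]
opening: 0.543
grasp_force: 64.2
```

```bash
python3 - <<'E'
from h import *
plan((tp(POS,0,0,45,(0,1.2)),RT2))
print(RT2.inv().apply(r.sense()['contact_force']).round(1))
E
```

```text
t 19.83 p [424.7 289.3 163.5] q [ 0.76  0.17  2.27 -0.84  0.37  2.27] open 0.54 F [-13.5  -8.7  10.2]
rot [ 0.    -0.002  0.002] then d [ 0.3  0.  -0.4] len 1
[ -9.8   0.4 -16.3]
```

It is seated on the collar, with the axial reaction rising at exactly the expected height. Releasing and backing off.

Emit:
step_hand(segments=[0, 0, 0, 0, 0, 0, 0.68, 0, 0, 0, 0, 0, 0, 0.68, 0, 0, 0, 0, 0, 0, 0.68, 0, 0, 0, 0, 0, -10, 0.68, 0, 0, 0, 0, 0, -25, 0.68])

```text
clock: 20.25
eef_pos: [408.5, 286.9, 192.2]
tcp_rot: [2.827, -0.425, 0.871]
contact_force: [0.5, -0.3, 0.9]
opening: 0.681
grasp_force: 0.0
```

Emit:
step_hand(segments=[0, 0, 0, 0, 0, -35, 0.68, 0, 0, 0, 0, 0, -35, 0.68, 0, 0, 0, 0, 0, -35, 0.68, 0, 0, 0, 20, 30, -15, 0.68, 0, 0, 0, 20, 30, -15, 0.68])

```text
clock: 20.67
eef_pos: [402.8, 260.0, 346.2]
tcp_rot: [2.826, -0.43, 0.878]
contact_force: [-0.1, 0.9, 0.1]
opening: 0.678
grasp_force: 0.0
```

Emit:
step_hand(segments=[0, 0, 0, 0, 35, -15, 0.68, 0, 0, 0, 0, 35, -15, 0.68, 0, 0, 0, 0, 35, 0, 0.68, 0, 0, 0, 0, 35, 0, 0.68, 0, 0, 0, 0, 0, 0, 0.68])

```text
clock: 21.08
eef_pos: [483.7, 152.3, 413.0]
tcp_rot: [2.821, -0.432, 0.869]
contact_force: [-0.2, 0.5, -0.7]
opening: 0.679
grasp_force: 0.0
```

```bash
python3 - <<'E'
from h import *
plan()
for n in("scene","top"): cv2.imwrite(f"pics/{n}7.png",r.grab_frame(n)[:,:,::-1])
f=lambda n,y,x:cv2.resize(cv2.imread(f"pics/{n}.png")[y:y+105,x:x+140],(400,300),interpolation=cv2.INTER_CUBIC)
cv2.imwrite("pics/c8.png",np.vstack([np.hstack([f("top7",195,160),f("scene7",180,180)]),cv2.resize(cv2.imread("pics/top7.png")[180:320,270:643],(800,300))]))
E
```

```text
t 21.08 p [483.7 152.3 413. ] q [ 0.35 -0.22  2.   -0.1   0.84  1.17] open 0.68 F [-0.2  0.5 -0.7]
```

View pics/c8.png

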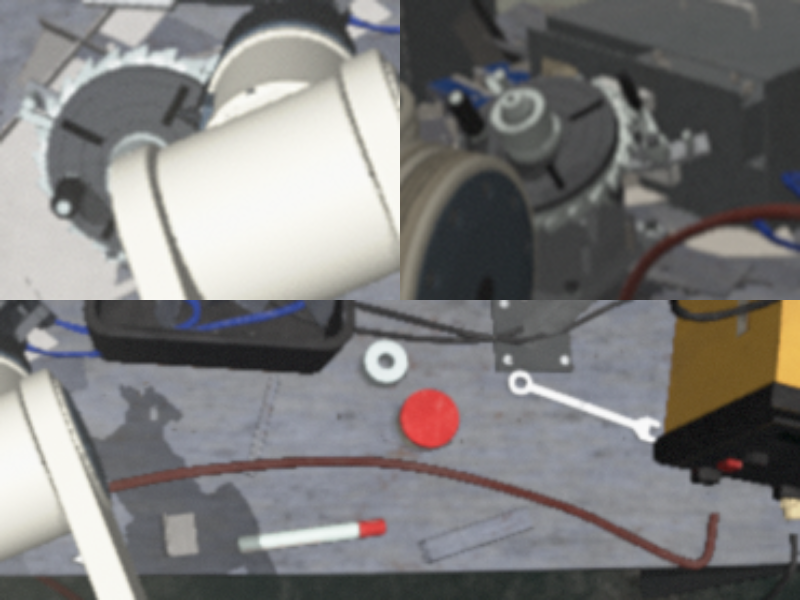

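The spacer sits square over the arbor at (525,125) in the scene crop. The crank is at the left, with its end at top-view pixel (182,267), the knob is down, and the bystanders I can see are undisturbed. One last numeric check, then hand-in.

```bash
python3 - <<'E'
from h import *
print(proj([crank(POS,t,60) for t in(0,.06)]))
print(r.sign_off())
E
```

```text
[[182.61969776 266.4732944 ]
 [183.22655367 267.94862507]]
the job is handed in; nothing more can be done
None
```

The job is handed in at about 21 s: pawl thrown over, table wound back to its home stop, pawl dropped into the teeth again, and the spacer seated on the arbor's collar; the sign-off gave no verdict, and the last picture did not clearly show the bolt, which the arm never went near.

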